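# Lock a loaded decorating dish into the turntable holder

## Robot

A 7-joint arm with a two-finger parallel gripper is mounted at the origin on a cart in front of the work surface, level with it; the furniture and walls round the work are solid. World frame = base frame: x ahead of the robot, y to its left, z up, the work surface at z = 0. Lengths are in m, angles in rad, forces in N, time in s.
With the tool pointing down it reaches from about 0.425 to 0.95 m from the base axis. Payload 4.7 kg.
Tool frame: the origin (TCP) lies on the front face of the gripper's body, between the roots of the fingers; the fingertips stand 73 mm ahead of it and the grasp point (between the pads) lies 54 mm ahead of it; z points along the fingers, y is the line along which they close (so a half turn about z gives the same grasp; the last joint's range is limited). The gripper opens to 85 mm and grips with 20 to 120 N. Pads are 22 mm wide; open, the fingers measure 114 mm over their backs; the gripper's body (76 mm by 85 mm) begins 54 mm behind the grasp point. The pads swing forward as they close: fully open they stand 13 mm farther back than shut.
Start: joints at [1.223, 0.469, -0.049, 1.532, 0.024, 1.141, -0.082], TCP at [0.212, -0.641, 0.304] pointing down, gripper open.
Joint ranges: [-2.59, 2.59], [-0.33, 1.99], [-1.39, 1.29], [0.1, 2.45], [-1.04, 4.18], [0.21, 1.99], [-2.66, 2.66]. Speed limits (rad/s): [2.57, 2.57, 3.14, 3.14, 3.14, 3.14, 3.14].

## Interface

Orientations are given as a rotation vector (axis times angle).
In Python, from rig import ctrl gives the robot as it stands. The module is installed in compiled form; this text tells all that it offers.
- The arm moves only by the tool move_arm, never from a script. Its argument "increments" is text: rows parted by semicolons, each of 7 numbers parted by spaces: the gripper's target within -1 to 1 (shut at 1, half-way at 0, fully open at -1), then the shift along the world's x, y, z each as a share of 0.12 m, from -1 to 1, then the turn, a rotation vector about the world's x, y, z each as a share of pi rad, from -1 to 1. In form: jaw dx dy dz rx ry rz; .... A call has 1 to 12 rows; each row is the pose to reach, as a shift and turn from the pose commanded when the call began, turning the shorter way round; what a row does not reach only later rows make up. A row lasts 1/12 s, in which the tool goes at most 41.7 mm and 7.16 degrees, less where a joint would pass 70% of its speed; a pose out of reach is approached as far as the arm can. A call with a number of a shift or a turn outside -1 to 1 is refused whole. A call with a gripper value outside its range is refused whole. The fingers move at their own pace and stop on an object; "grip_force" is the grip in N (left out, the last holds). Time passes only in rows, so rows that repeat a pose let the fingers close. It gives the time, the measured TCP pose, the force, the opening and the grip force at its end, in the units of the state.
- ctrl.read_state(): the state, without advancing time (a new reading comes with each control period).
- ctrl.get_image(name): name is "scene" or "side" or "wrist"; returns the picture (420x560x3 uint8, red, green, blue); there is no depth.
- ctrl.camera_params(name): a dict with "intrinsics" (3x3 intrinsics, pixels), "dist" ([k1, k2, p1, p2, k3] as OpenCV has them; the pictures are not rectified), "rvec" (rotation vector, rad) and "tvec" (3), from world to camera coordinates, as OpenCV has them; the wrist camera has in their place "hand_eye" (4x4, takes a point from camera to tool coordinates, whose origin is the TCP and whose axes are the flange's). Camera axes: x right, y down, z forward; pixel columns grow to the right and rows downward; lengths in m; the calibration is good to about 2 mm. A picture is of the moment at which its call begins: read the wrist's pose just before it. camera_params takes no time and is no camera call.
- ctrl.finish_job(): hands the job in; it is judged then, once.
The state is a dict: "time": time; "joint_positions": joint angles; "qd": joint speeds; "joint_torque": joint torques, N m; "ee_pos": TCP position; "eef_rot": TCP orientation; "contact_force": force on the tool from outside, world axes, zero at the start; "ft_torque": the same for the moment, N m; "width": opening from 0.0 (shut) to 1.0 (fully open); "gripper_force": force on a finger pad.
Only numpy, scipy, OpenCV 4.12 (cv2) and the standard library are available. Lean on these libraries where they do the work, as an engineer would, in place of code of your own. Each camera call takes 0.05 s, during which the arm holds its last target. There are 200 camera calls.

## Task

Take the steel dish by the black grip of its handle and, keeping it level so that the chocolate ball stays in the middle, slide it through the mouth of the turntable's holder, cut-off sides along the jaws, until it is fully home. There turn it a quarter turn, either way, to lock it, then draw it gently straight back until it bears on the jaws, to prove that it cannot come out, and finish with the gripper still holding it drawn back. Leave the spool, marker and scissors alone.

Things in the scene. Friction and masses are not known exactly. Their poses are not given: they have to be found in the camera images.
- dish: Steel dish, 0.32 kg. Origin: under the centre of its foot; z up. Flange 5 mm thick, underside 16 mm above the origin: a disc of radius 74 cut off straight on two sides at y = +-60 (cut sides run along x). Hollow inside radius 48, floor 5 mm over the origin, sloping gently up from the centre; the bowl hangs below the flange, inside radius 50. Wire handle arches over it along x, 112 mm tall.
- dish_grip (a point): Centre of the black plastic grip at the top of the dish's handle, 108 mm above the dish's origin on its axis. The grip is 46 mm long along the dish's x, 14 mm thick along its y, 24 mm tall (nothing above it; the ball's top is 69 mm below this point). Grasp it across its thickness, from straight above.
- ball_center (a point): Centre of the loose brown chocolate ball, diameter 34 mm, 30 g, lying in the middle of the dish; it rolls. Counts as in the middle while its centre is within 25 mm of the dish's axis, and at the end within 14 mm.
- holder: Turntable (disc of radius 128, its top 19 mm up; it does not turn) with a white U-shaped holder. Origin: on the bench under the seat's centre; mouth towards -x; z up. The flange slides along x on ledges 44 mm above the bench, under steel lips with underside at 54 mm, top at 58 mm (dish's origin at 28 mm when resting, 30 when midway). Fully home: dish axis over the origin; the round seat has radius 77.5.
- holder_jaws: The two fixed blocks either side of the holder's mouth (same origin and axes as the holder): x from -80 to -45 mm, 126 mm apart (y = +-63), flared to 148 mm at the front, 44 to 54 mm above the bench. The cut-off dish (120 mm wide) passes between them; turned a quarter it is 148 mm wide, stays behind them, and when drawn back along -x bears on their inner corners some 6 mm from home.
- ribbon_spool: Bystander: reel of red ribbon with a loose tail, 104x132x32 mm, lying on the bench; origin underneath.
- marker: Bystander: white marker pen with black cap, 135 mm long along its y, 16 mm thick, lying on the bench.
- scissors: Bystander: red-handled scissors, 199 mm long along their y, 9 mm thick, lying on the bench.
There are look-alikes about, which are no part of the job. What is shaped like the part that bears ball_center but purple is not meant.

How it is judged:
By the outcome, as a careful person would: the job done as asked, in the order asked, and still so for the second after the job is handed in, while the arm keeps its last pose, push and grip.
It also fails if it takes over 64 s, if anything falls off the work surface, if the arm or the gripper's body presses on something with over 40 N, if the wrist force passes 120 N, or if a joint passes its speed limit or range.

## Working session

There is one attempt and no reset: what is moved stays moved. The work goes in short steps, Python scripts to look and compute and a tool call to move; the robot and the scene stay as the last step left them, time stands still between calls to the robot, and variables do not carry over. Pictures are saved under pics/ and viewed, at most 10 in all, crops included, and the job is handed in when it is done.

Besides the shell and the picture viewer there is one more tool, called after ">>>" as name(argument=value, ...) on one line, values as JSON. move_arm: Moves the arm, as the interface text tells. Its arguments: {"type":"object","properties":{"increments":{"type":"string"},"grip_force":{"type":"number"}},"required":["increments"]}

```bash
mkdir -p pics; cat > h.py <<'E'
import numpy as np, cv2, json
from rig import ctrl
def snap(n,f):
    s=ctrl.read_state(); im=ctrl.get_image(n); cv2.imwrite('pics/'+f+'.png',im[:,:,::-1]); 
    json.dump({'p':list(map(float,s['ee_pos'])),'r':list(map(float,s['eef_rot']))},open('pics/'+f+'.json','w'))
    return im
def cam(n,f=None):
    c=ctrl.camera_params(n); K=np.array(c['intrinsics'],float); d=np.array(c['dist'],float)
    if n=='wrist':
        s=json.load(open('pics/'+f+'.json')); T=np.eye(4); T[:3,:3]=cv2.Rodrigues(np.array(s['r']))[0]; T[:3,3]=s['p']
        M=np.linalg.inv(T@np.array(c['hand_eye'])); R=M[:3,:3]; t=M[:3,3]
    else: R=cv2.Rodrigues(np.array(c['rvec'],float))[0]; t=np.array(c['tvec'],float).ravel()
    return K,d,R,t
def ray(n,uv,f=None):
    K,d,R,t=cam(n,f); p=cv2.undistortPoints(np.array([[uv]],float),K,d)[0,0]
    v=R.T@np.array([p[0],p[1],1]); return -R.T@t, v/np.linalg.norm(v)
def atz(n,uv,z,f=None):
    o,v=ray(n,uv,f); return o+v*(z-o[2])/v[2]
def tri(obs):
    A=0;b=0;L=[]
    for a in obs:
        o,v=ray(*a); P=np.eye(3)-np.outer(v,v); A=A+P; b=b+P@o; L.append((o,P))
    x=np.linalg.solve(A,b); return x,[np.linalg.norm(P@(x-o)) for o,P in L]
def proj(n,X,f=None):
    K,d,R,t=cam(n,f); return cv2.projectPoints(np.array(X,float).reshape(-1,1,3),cv2.Rodrigues(R)[0],t,K,d)[0][:,0]
E
python3 - <<'E'
from h import *
for n in ['scene','side','wrist']: snap(n,n+'0')
print(ctrl.read_state())
for n in ['scene','side']:print(n,-cam(n)[2].T@cam(n)[3])
print(ctrl.camera_params('wrist'))
E
```

```text
{'time': 0.15, 'joint_positions': array([ 1.22307707,  0.46926591, -0.04858491,  1.53336323,  0.02411922,
        1.14103788, -0.08231325]), 'qd': array([ 1.26866941e-03, -3.88328059e-03,  2.47916978e-04, -4.50744302e-03,
        3.08425861e-04,  1.13563806e-04, -3.11423046e-05]), 'joint_torque': array([ 2.95081354e-04, -5.10764158e+01, -4.72058344e-02, -2.37975830e+01,
        1.05641055e-02,  5.35293657e-03,  5.53788567e-06]), 'ee_pos': array([ 0.21148639, -0.64067487,  0.30311968]), 'eef_rot': array([-3.10031983e+00, -4.98466312e-01,  4.76465390e-04]), 'contact_force': array([-0.38194235, -0.19239672,  0.44554515]), 'ft_torque': array([-0.01630686,  0.01143911,  0.02843938]), 'gripper_force': 0.0, 'width': 0.9989446605976262}
scene [-0.41250394  0.5749002   0.97021594]
side [ 0.3748802  -1.10438194  0.79200027]
{'intrinsics': array([[320.60254972,   0.        , 280.45099645],
       [  0.        , 320.60254972, 211.17815827],
       [  0.        ,   0.        ,   1.        ]]), 'dist': array([-0.07441943,  0.        ,  0.        ,  0.        ,  0.        ]), 'hand_eye': array([[-1.13773334e-03, -9.44296742e-01, -3.29093251e-01,
         8.55150435e-02],
       [ 9.99999321e-01, -9.91750188e-04, -6.11456151e-04,
        -1.02291583e-03],
       [ 2.51017757e-04, -3.29093724e-01,  9.44297230e-01,
        -7.05242909e-02],
       [ 0.00000000e+00,  0.00000000e+00,  0.00000000e+00,
         1.00000000e+00]])}
```

View pics/scene0.png

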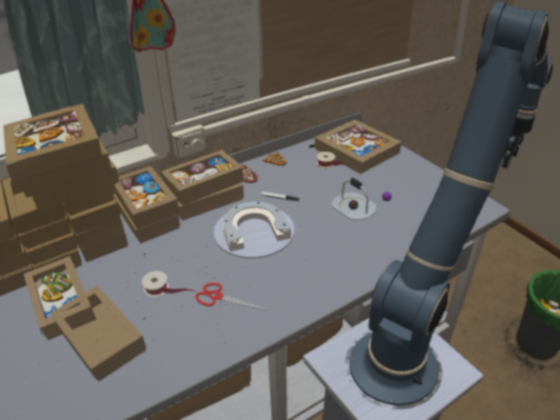

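View pics/side0.png

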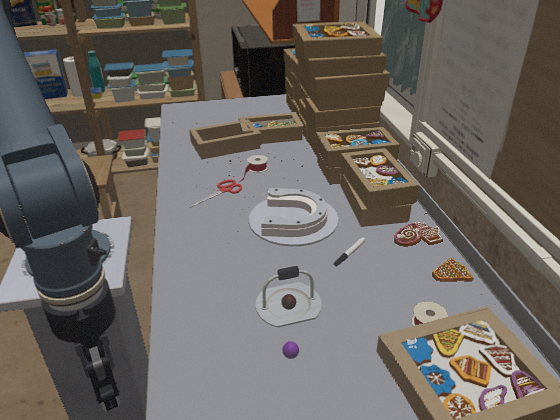

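The scene view shows one dish at (354,203) with the black grip at (355,184) and a brown ball at (353,205). The holder is at (255,230). In the side view the dish is at (289,303), the grip at (288,273) and the holder at (293,215).

Could be mistaken for the target: the loose purple ball at side (291,350) / scene (387,196), compared with the brown ball in the dish at side (289,301). There is only one dish with a handle, so I choose the brown ball's dish and check it in a close crop.

```bash
python3 - <<'E'
import cv2,numpy as np
a=cv2.imread('pics/side0.png')[180:340,235:355]; a=cv2.resize(a,None,fx=3.6,fy=3.6,interpolation=cv2.INTER_CUBIC)
b=cv2.imread('pics/scene0.png')[165:265,205:405]; b=cv2.resize(b,None,fx=4,fy=4,interpolation=cv2.INTER_CUBIC)
cv2.imwrite('pics/c_side.png',a);cv2.imwrite('pics/c_scene.png',b)
E
```

```text
(no output)
```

View pics/c_side.png

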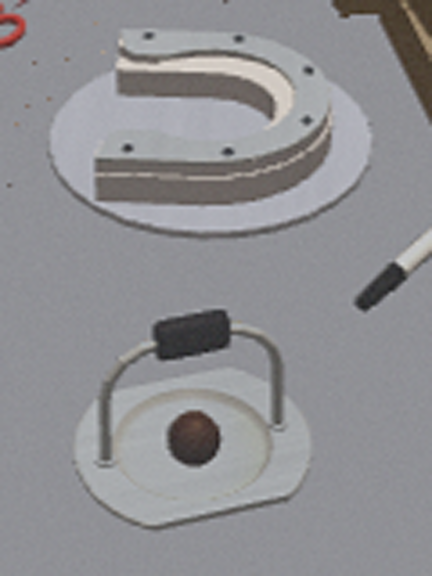

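View pics/c_scene.png

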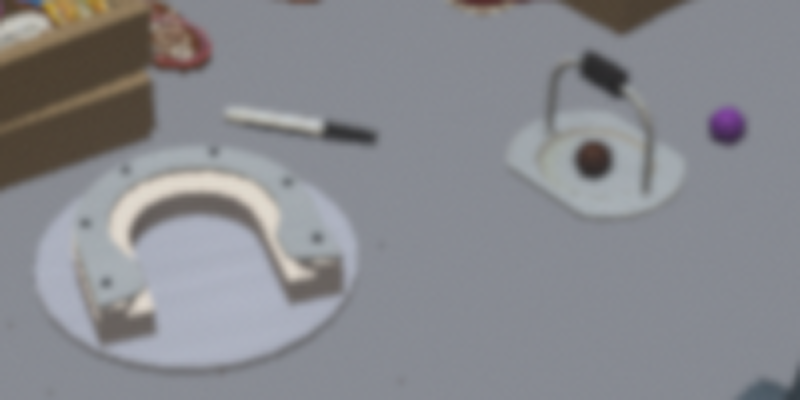

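The crops show the right dish: brown ball in the hollow, black grip at side crop (192,334) / scene crop (604,73). The holder's mouth opens to the left in the side view, towards the robot.

```bash
python3 - <<'E'
from h import *
S=lambda u,v:('side',(235+u/3.6,180+v/3.6)); C=lambda u,v:('scene',(205+u/4,165+v/4))
print('grip',tri([S(192,334),C(604,73)]));print('ball',tri([S(193,438),C(594,159)]))
for n,a,b in [('footL',S(104,462),C(647,190)),('footR',S(278,427),C(550,133)),('purple',('side',(291,350)),C(728,125)),
 ('s1',S(148,36),C(107,283)),('s2',S(238,39),C(85,223)),('s3',S(308,70),C(126,170)),('s4',S(307,120),C(214,152)),('s5',S(228,152),C(288,182)),('s6',S(127,148),C(317,238))]: print(n,tri([a,b]))
from scipy.optimize import least_squares
# turntable rim points on z=.019
P=[atz(*S(*p),.019)[:2] for p in [(50,140),(371,145),(208,236),(120,222),(310,216)]]+[atz(*C(*p),.019)[:2] for p in [(35,275),(358,255),(190,370),(80,345),(300,345)]]
P=np.array(P); r=least_squares(lambda c:np.hypot(*(P-c[:2]).T)-.128,[.6,-.1]); print('centre',r.x,r.fun)
E
```

```text
grip (array([ 0.52984788, -0.31515953,  0.10586957]), [np.float64(0.0014867892965788288), np.float64(0.0014867892965787686)])
ball (array([ 0.53023499, -0.31353577,  0.01982201]), [np.float64(0.0013242086550820402), np.float64(0.0013242086550819467)])
footL (array([ 0.47279694, -0.3221316 ,  0.01948788]), [np.float64(0.0007397122735416804), np.float64(0.0007397122735416675)])
footR (array([ 0.58523525, -0.31089003,  0.01538993]), [np.float64(0.002010819981574948), np.float64(0.002010819981574892)])
purple (array([ 0.50793348, -0.44571521,  0.01450004]), [np.float64(0.0014297837673020622), np.float64(0.0014297837673021292)])
s1 (array([0.58055298, 0.11649597, 0.05581376]), [np.float64(0.0020256236576984142), np.float64(0.0020256236576984546)])
s2 (array([0.6522257 , 0.09634103, 0.05598379]), [np.float64(0.0014755631935742463), np.float64(0.0014755631935744252)])
s3 (array([0.69519797, 0.03674368, 0.05587089]), [np.float64(0.0021986012416412796), np.float64(0.0021986012416412063)])
s4 (array([ 0.67574332, -0.03363048,  0.05631004]), [np.float64(0.0023484852687737), np.float64(0.0023484852687738977)])
s5 (array([ 0.60837062, -0.06146176,  0.0557623 ]), [np.float64(0.001889156636330088), np.float64(0.0018891566363299433)])
s6 (array([ 0.53605526, -0.04106471,  0.05634816]), [np.float64(0.0016964057858350147), np.float64(0.0016964057858348896)])
centre [0.60829492 0.02083816] [-0.00659047  0.00379276  0.00432834  0.00255582  0.00567174  0.00111588
 -0.00371473  0.00567779  0.00700873  0.00565693]
```

>>> move_arm(increments="-1 0.25 0.25 0 0 0 0; -1 0.5 0.5 0 0 0 -0.035; -1 0.75 0.75 0 0 0 -0.07; -1 1 1 0 0 0 -0.07; -1 1 1 0 0 0 -0.07")

```text
time: 0.57
ee_pos: [0.3398, -0.5135, 0.3038]
eef_rot: [-3.132, -0.176, -0.007]
contact_force: [1.4, 1.3, 0.0]
width: 1.004
gripper_force: 0.0
```

>>> move_arm(increments="-1 0.25 0.25 0 0 0 0; -1 0.5 0.5 0 0 0 0; -1 0.75 0.75 0 0 0 0; -1 1 1 0 0 0 0; -1 1 1 0 0 0 0")

```text
time: 0.98
ee_pos: [0.4586, -0.3927, 0.3039]
eef_rot: [-3.132, -0.177, -0.007]
contact_force: [0.6, 0.5, -0.8]
width: 0.995
gripper_force: 0.0
```

>>> move_arm(increments="-1 0.25 0.25 0 0 0 0; -1 0.5 0.5 0 0 0 0; -1 0.65 0.72 0 0 0 0; -1 0.65 0.72 0 0 0 0; -1 0.65 0.72 0 0 0 0")

```text
time: 1.4
ee_pos: [0.531, -0.3121, 0.3036]
eef_rot: [-3.136, -0.164, 0.0]
contact_force: [0.1, -1.3, 0.1]
width: 0.999
gripper_force: 0.0
```

```bash
python3 - <<'E'
from h import *
snap('wrist','w1');s=ctrl.read_state();print(s['ee_pos'],s['eef_rot'],s['joint_positions'])
E
```

```text
[ 0.52960444 -0.3143457   0.30355067] [ 3.13755194e+00  1.57988395e-01 -1.47661703e-03] [ 0.5819999   0.3785234  -0.15274745  1.67536992  0.06391413  1.09333844
 -1.0597051 ]
```

View pics/w1.png

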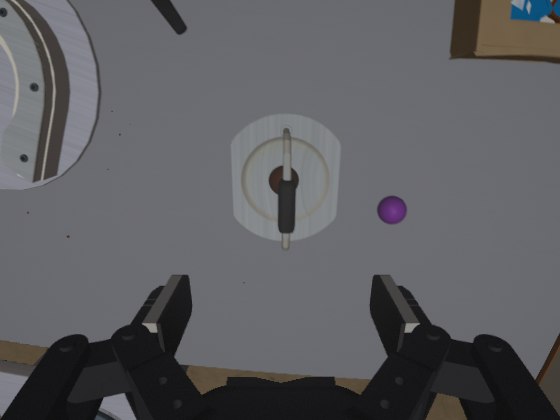

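The wrist view shows the dish aligned with the tool, grip centred near (287,206), ball at (284,180), purple ball well aside at (392,210). Now over to the holder, raising nothing.

```bash
python3 - <<'E'
from h import *
print('grip',tri([('wrist',(287,206),'w1'),('side',(235+192/3.6,180+334/3.6)),('scene',(205+604/4,165+73/4))]))
for uv in [(287,206),(288,181),(286,232)]: print(atz('wrist',uv,.108,'w1'))
print('flange c',[atz('wrist',uv,.021,'w1') for uv in [(286,113),(286,241),(232,180),(340,180)]])
for uv in [(231,150),(234,215),(341,150),(337,218)]: print(atz('wrist',uv,.021,'w1'))
E
```

```text
grip (array([ 0.52926529, -0.31585081,  0.10641551]), [np.float64(0.0012353207512418236), np.float64(0.0018811988005182853), np.float64(0.0014596959503389733)])
[ 0.52880902 -0.31659936  0.108     ]
[ 0.55118495 -0.31498191  0.108     ]
[ 0.5042349  -0.31841726  0.108     ]
flange c [array([ 0.60356865, -0.30888232,  0.021     ]), array([ 0.45607687, -0.32502434,  0.021     ]), array([ 0.52472617, -0.25606836,  0.021     ]), array([ 0.53742462, -0.37757883,  0.021     ])]
[ 0.55842006 -0.25304484  0.021     ]
[ 0.48289156 -0.26071366  0.021     ]
[ 0.57099658 -0.37324825  0.021     ]
[ 0.49172378 -0.38153971  0.021     ]
```

>>> move_arm(increments="-1 0.1 0.33 0 0 0 -0.03; -1 0.2 0.66 0 0 0 -0.06; -1 0.3 1 0 0 0 -0.09; -1 0.3 1 0 0 0 -0.12; -1 0.3 1 0 0 0 -0.12")

```text
time: 1.87
ee_pos: [0.5657, -0.1931, 0.3039]
eef_rot: [3.112, -0.433, -0.0]
contact_force: [0.1, -0.7, 0.6]
width: 1.003
gripper_force: 0.0
```

>>> move_arm(increments="-1 0.1 0.33 0 0 0 0; -1 0.2 0.66 0 0 0 0; -1 0.2 1 0 0 0 0; -1 0.2 1 0 0 0 0; -1 0.2 1 0 0 0 0")

```text
time: 2.28
ee_pos: [0.5894, -0.0744, 0.3039]
eef_rot: [3.112, -0.43, -0.0]
contact_force: [-0.7, -0.7, -0.3]
width: 0.999
gripper_force: 0.0
```

>>> move_arm(increments="-1 0.05 0.3 0 0 0 0; -1 0.1 0.6 0 0 0 0; -1 0.1 0.8 0 0 0 0; -1 0.1 0.8 0 0 0 0; -1 0.1 0.8 0 0 0 0")

```text
time: 2.7
ee_pos: [0.6017, 0.0193, 0.3038]
eef_rot: [3.11, -0.436, -0.0]
contact_force: [-0.5, -1.3, 0.3]
width: 0.997
gripper_force: 0.0
```

```bash
python3 - <<'E'
from h import *
snap('wrist','w2');s=ctrl.read_state();print(s['ee_pos'],s['eef_rot'],s['joint_positions'])
a=cv2.imread('pics/w2.png');cv2.imwrite('pics/w2c.png',cv2.resize(a[:400,90:490],None,fx=1.5,fy=1.5,interpolation=cv2.INTER_CUBIC))
E
```

```text
[0.60169911 0.01777532 0.3037231 ] [ 3.10822157e+00 -4.40351018e-01 -5.57556102e-05] [ 0.05541162  0.35947432 -0.20341458  1.70598122  0.08297724  1.08503994
 -2.02645183]
```

View pics/w2c.png

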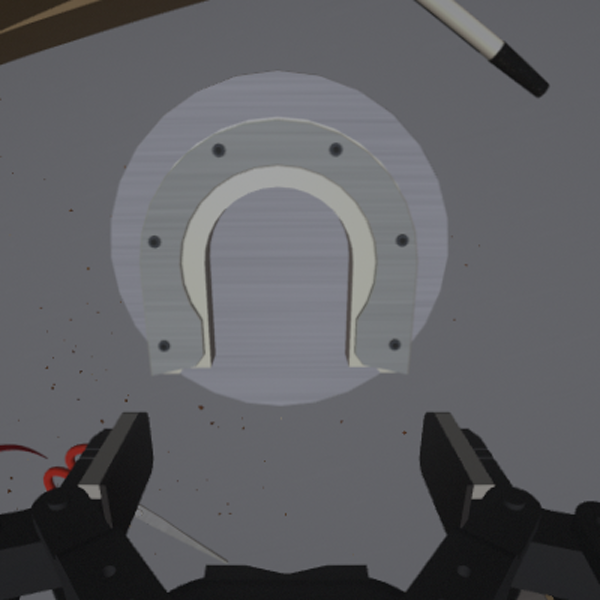

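The holder from above: lip's inner circle spans top (279,166), left (181,262), right (375,262). Screws at (219,150), (336,150), (154,242), (402,240), (164,346), (395,344). Front corners (152,375), (407,374). Turntable rim spans (110,240) to (448,238).

```bash
python3 - <<'E'
from h import *
from scipy.optimize import least_squares
W=lambda p,z:atz('wrist',(90+p[0]/1.5,p[1]/1.5),z,'w2')[:2]
def circ(P,r0):
    P=np.array(P); r=least_squares(lambda c:np.hypot(*(P-c[:2]).T)-c[2],[.6,.02,r0]); return r.x,np.abs(r.fun).max()
print('lip',circ([W(p,.058) for p in [(279,166),(181,262),(375,262),(203,198),(355,198),(228,178),(328,178)]],.07))
print('rim',circ([W(p,.019) for p in [(279,71),(280,405),(110,240),(448,238)]],.128))
s=[W(p,.058) for p in [(164,346),(154,242),(219,150),(336,150),(402,240),(395,344)]]
for a,b in [(0,5),(1,4),(2,3)]:
    d=s[a]-s[b]; print((s[a]+s[b])/2, np.degrees(np.arctan2(-d[0],d[1])),np.linalg.norm(d))
print('front',W((152,375),.058),W((407,374),.058), (W((152,375),.058)+W((407,374),.058))/2)
# jaw inner walls
print('jaw inner',W((205,320),.054),W((356,320),.054))
print('outer top',W((279,118),.058))
E
```

```text
lip (array([0.61383563, 0.02181302, 0.06556718]), np.float64(0.0012430917937961278))
rim (array([0.61273926, 0.02222015, 0.12713989]), np.float64(5.883707113338299e-05))
[0.55824794 0.03736553] -15.525981720026493 0.16503944590006428
[0.63021654 0.01740049] -15.606094969643728 0.16483269111845297
[0.68540427 0.00149918] -16.083486279525925 0.07337794790837364
front [0.56122476 0.13367922] [ 0.51037612 -0.04587091] [0.53580044 0.04390416]
jaw inner [0.58967593 0.08311753] [ 0.56008219 -0.01965587]
outer top [ 0.70325932 -0.00469374]
```

>>> move_arm(increments="-1 -0.1 -0.33 0 0 0 0.04; -1 -0.15 -0.66 0 0 0 0.08; -1 -0.2 -1 0 0 0 0.122; -1 -0.2 -1 0 0 0 0.122; -1 -0.2 -1 0 0 0 0.122")

```text
time: 3.17
ee_pos: [0.5761, -0.107, 0.3037]
eef_rot: [3.135, 0.146, -0.002]
contact_force: [-0.5, 0.3, -0.4]
width: 1.003
gripper_force: 0.0
```

>>> move_arm(increments="-1 -0.1 -0.33 0 0 0 0; -1 -0.15 -0.66 0 0 0 0; -1 -0.2 -1 0 0 0 0; -1 -0.2 -1 0 0 0 0; -1 -0.2 -1 0 0 0 0")

```text
time: 3.58
ee_pos: [0.5522, -0.223, 0.3037]
eef_rot: [3.137, 0.152, -0.001]
contact_force: [0.0, 0.5, 0.1]
width: 1.0
gripper_force: 0.0
```

>>> move_arm(increments="-1 -0.1 -0.33 0 0 0 0; -1 -0.15 -0.66 -0.1 0 0 0; -1 -0.2 -0.78 -0.2 0 0 0; -1 -0.2 -0.78 -0.3 0 0 0; -1 -0.2 -0.78 -0.3 0 0 0; -1 -0.2 -0.78 -0.3 0 0 0; -1 -0.2 -0.78 -0.3 0 0 0")

```text
time: 4.17
ee_pos: [0.5309, -0.3099, 0.2685]
eef_rot: [-3.136, -0.171, -0.002]
contact_force: [-0.3, -0.4, 0.9]
width: 0.998
gripper_force: 0.0
```

```bash
python3 - <<'E'
from h import *
snap('wrist','w3');s=ctrl.read_state();print(s['ee_pos'],s['eef_rot'],2*np.degrees(np.arctan2(s['eef_rot'][1],s['eef_rot'][0])))
im=cv2.imread('pics/w3.png')
# dark grip blob
g=cv2.cvtColor(im,cv2.COLOR_BGR2GRAY)
n,l,st,c=cv2.connectedComponentsWithStats((g[100:280,220:350]<60).astype('uint8'))
print([(st[i],c[i]+[220,100]) for i in range(1,n) if st[i][4]>80])
E
```

```text
[ 0.53093988 -0.31023837  0.26887672] [-3.13691202e+00 -1.70248052e-01 -2.81697468e-03] -353.78692523813794
[(array([  49,   73,   33,   78, 1537], dtype=int32), array([286.84255042, 210.82758621]))]
```

```bash
python3 - <<'E'
from h import *
im=cv2.imread('pics/w3.png');g=cv2.cvtColor(im,cv2.COLOR_BGR2GRAY)
for r in range(165,265,8):
    c=np.where(g[r,220:350]<60)[0]+220
    if len(c): print(r,c.min(),c.max(),atz('wrist',((c.min()+c.max())/2,r),.112,'w3').round(4))
E
```

```text
173 280 284 [ 0.5662 -0.3059  0.112 ]
181 271 299 [ 0.5605 -0.3087  0.112 ]
189 269 301 [ 0.5546 -0.3094  0.112 ]
197 272 298 [ 0.5485 -0.3101  0.112 ]
205 280 299 [ 0.5427 -0.3141  0.112 ]
213 280 298 [ 0.5363 -0.3145  0.112 ]
221 280 298 [ 0.5299 -0.3152  0.112 ]
229 280 298 [ 0.5234 -0.316   0.112 ]
237 279 297 [ 0.5167 -0.316   0.112 ]
245 280 297 [ 0.51   -0.3171  0.112 ]
```

>>> move_arm(increments="-1 -0.01 -0.045 -0.15 0 0 0; -1 -0.01 -0.045 -0.35 0 0 0; -1 -0.01 -0.045 -0.55 0 0 0; -1 -0.01 -0.045 -0.7 0 0 0; -1 -0.01 -0.045 -0.8 0 0 0; -1 -0.01 -0.045 -0.86 0 0 0; -1 -0.01 -0.045 -0.89 0 0 0; -1 -0.01 -0.045 -0.89 0 0 0; -1 -0.01 -0.045 -0.89 0 0 0; -1 -0.01 -0.045 -0.89 0 0 0")

```text
time: 5.05
ee_pos: [0.5291, -0.3178, 0.1623]
eef_rot: [3.136, 0.165, 0.003]
contact_force: [-0.1, 0.3, 0.3]
width: 1.003
gripper_force: 0.0
```

>>> move_arm(increments="0 0 0.016 0 0 0 0; 0.3 0 0.016 0 0 0 0; 0.5 0 0.016 0 0 0 0; 0.55 0 0.016 0 0 0 0; 0.6 0 0.016 0 0 0 0; 0.65 0 0.016 0 0 0 0; 0.7 0 0.016 0 0 0 0; 0.8 0 0.016 0 0 0 0; 1 0 0.016 0 0 0 0; 1 0 0.016 0 0 0 0; 1 0 0.016 0 0 0 0; 1 0 0.016 0 0 0 0", grip_force=60)

```text
time: 6.05
ee_pos: [0.5285, -0.3159, 0.1613]
eef_rot: [3.137, 0.165, 0.001]
contact_force: [0.6, -2.0, 1.5]
width: 0.152
gripper_force: 58.9
```

```bash
python3 - <<'E'
from h import *
snap('wrist','w4');s=ctrl.read_state();print(s)
E
```

```text
{'time': 6.1, 'joint_positions': array([ 0.5712137 ,  0.52892988, -0.13703752,  1.80477907,  0.09536939,
        0.81366045, -1.07852916]), 'qd': array([-0.00038922, -0.00045285,  0.00141872, -0.00083918, -0.00123517,
        0.00047759,  0.00542674]), 'joint_torque': array([-5.70382867e-01, -4.85547996e+01, -1.72989506e+00, -1.81183022e+01,
       -2.20694365e-01,  2.36169482e-01,  8.24961262e-04]), 'ee_pos': array([ 0.52850188, -0.3159059 ,  0.16127585]), 'eef_rot': array([3.13672746e+00, 1.65019703e-01, 6.00299485e-04]), 'contact_force': array([0.08743712, 0.48304707, 0.72153622]), 'ft_torque': array([-0.32273021, -0.07000217,  0.01212329]), 'gripper_force': 58.909050822257996, 'width': 0.15759757724518755}
```

View pics/w4.png

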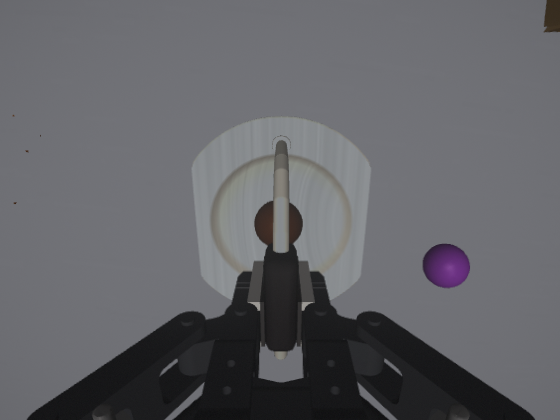

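The dish is gripped squarely, with the ball in the middle at (278,224) and the purple ball off to the right. Lift, then a smooth transfer.

>>> move_arm(increments="1 0 0 0.02 0 0 0; 1 0 0 0.06 0 0 0; 1 0 0 0.12 0 0 0; 1 0 0 0.19 0 0 0; 1 0 0 0.26 0 0 0; 1 0 0 0.33 0 0 0; 1 0 0 0.40 0 0 0; 1 0 0 0.47 0 0 0; 1 0 0 0.54 0 0 0; 1 0 0 0.60 0 0 0; 1 0 0 0.64 0 0 0; 1 0 0 0.66 0 0 0")

```text
time: 7.1
ee_pos: [0.5287, -0.3158, 0.2414]
eef_rot: [3.136, 0.165, 0.002]
contact_force: [-0.0, -0.1, -4.9]
width: 0.154
gripper_force: 58.5
```

```bash
python3 - <<'E'
from h import *
s=ctrl.read_state();print(s['ee_pos'],s['eef_rot'],s['contact_force'],s['ft_torque'])
im=snap('wrist','w5')
# brown ball: red-dominant dark
m=((im[:,:,0].astype(int)-im[:,:,2]>12)&(im[:,:,0]<120)).astype('uint8')
n,l,st,c=cv2.connectedComponentsWithStats(m);print([(st[i],c[i]) for i in range(1,n) if st[i][4]>100])
E
```

```text
[ 0.52866763 -0.31576874  0.24140268] [3.13648048e+00 1.65188958e-01 1.80512099e-03] [-0.02169555 -0.10503123 -4.88793112] [ 0.04217391 -0.00977541 -0.00929719]
[(array([ 478,    0,   82,   52, 3916], dtype=int32), array([520.53089888,  24.44024515])), (array([256, 205,  18,  40, 536], dtype=int32), array([265.28731343, 224.75373134])), (array([289, 209,  11,  34, 266], dtype=int32), array([292.9962406 , 226.34210526])), (array([  0, 374,  19,  19, 226], dtype=int32), array([  6.5840708 , 381.76106195])), (array([168, 400,  27,  20, 182], dtype=int32), array([180.12637363, 408.81868132])), (array([532, 409,  28,  11, 111], dtype=int32), array([547.44144144, 416.45945946]))]
```

>>> move_arm(increments="1 -0.001 0.006 0 0 0 0; 1 -0.004 0.019 0 0 0 0; 1 -0.008 0.037 0 0 0 0; 1 -0.013 0.062 0 0 0 0; 1 -0.019 0.094 0 0 0 0; 1 -0.027 0.131 0 0 0 0; 1 -0.036 0.175 0 0 0 0; 1 -0.046 0.225 0 0 0 0; 1 -0.058 0.281 0 0 0 0; 1 -0.071 0.344 0 0 0 0; 1 -0.085 0.412 0 0 0 0; 1 -0.1 0.487 0 0 0 0")

```text
time: 8.15
ee_pos: [0.5162, -0.2563, 0.2404]
eef_rot: [3.137, 0.165, 0.0]
contact_force: [0.3, 0.1, -3.2]
width: 0.157
gripper_force: 58.5
```

>>> move_arm(increments="1 -0.015 0.075 0 0 0 -0.003; 1 -0.031 0.15 0 0 0 -0.008; 1 -0.046 0.225 0 0 0 -0.013; 1 -0.062 0.3 0 0 0 -0.018; 1 -0.077 0.375 0 0 0 -0.023; 1 -0.093 0.45 0 0 0 -0.028; 1 -0.108 0.525 0 0 0 -0.033; 1 -0.124 0.6 0 0 0 -0.038; 1 -0.139 0.675 0 0 0 -0.043; 1 -0.155 0.75 0 0 0 -0.048; 1 -0.17 0.825 0 0 0 -0.053; 1 -0.185 0.9 0 0 0 -0.058")

```text
time: 9.15
ee_pos: [0.4939, -0.1481, 0.2405]
eef_rot: [3.139, -0.122, 0.0]
contact_force: [0.2, 0.1, -3.1]
width: 0.154
gripper_force: 58.5
```

>>> move_arm(increments="1 -0.015 0.075 0 0 0 -0.005; 1 -0.031 0.15 0 0 0 -0.01; 1 -0.046 0.225 0 0 0 -0.015; 1 -0.062 0.3 0 0 0 -0.02; 1 -0.077 0.375 0 0 0 -0.025; 1 -0.093 0.45 0 0 0 -0.03; 1 -0.108 0.525 0 0 0 -0.035; 1 -0.124 0.6 0 0 0 -0.04; 1 -0.139 0.675 0 0 0 -0.045; 1 -0.155 0.75 0 0 0 -0.05; 1 -0.17 0.825 0 0 0 -0.055; 1 -0.185 0.9 0 0 0 -0.06")

```text
time: 10.15
ee_pos: [0.4716, -0.0402, 0.2405]
eef_rot: [3.114, -0.417, 0.001]
contact_force: [0.6, -0.4, -4.2]
width: 0.157
gripper_force: 58.5
```

>>> move_arm(increments="1 -0.015 0.075 0 0 0 -0.001; 1 -0.031 0.15 0 0 0 -0.002; 1 -0.046 0.225 0 0 0 -0.002; 1 -0.062 0.3 0 0 0 -0.002; 1 -0.077 0.375 0 0 0 -0.002; 1 -0.093 0.45 0 0 0 -0.002; 1 -0.107 0.519 0 0 0 -0.002; 1 -0.12 0.582 0 0 0 -0.002; 1 -0.132 0.638 0 0 0 -0.002; 1 -0.142 0.688 0 0 0 -0.002; 1 -0.151 0.732 0 0 0 -0.002; 1 -0.159 0.77 0 0 0 -0.002")

```text
time: 11.15
ee_pos: [0.4529, 0.0517, 0.2404]
eef_rot: [3.113, -0.426, 0.0]
contact_force: [-0.4, -0.7, -3.8]
width: 0.153
gripper_force: 58.5
```

>>> move_arm(increments="1 -0.006 0.031 0 0 0 0; 1 -0.012 0.056 0 0 0 0; 1 -0.016 0.075 0 0 0 0; 1 -0.019 0.088 0 0 0 0; 1 -0.02 0.096 0 0 0 0; 1 -0.02 0.099 0 0 0 0; 1 -0.02 0.099 0 0 0 0; 1 -0.02 0.099 0 0 0 0")

```text
time: 11.82
ee_pos: [0.4506, 0.0629, 0.2403]
eef_rot: [3.112, -0.426, 0.0]
contact_force: [0.1, 0.3, -3.9]
width: 0.155
gripper_force: 58.5
```

```bash
python3 - <<'E'
from h import *
s=ctrl.read_state();print(s['ee_pos'],s['eef_rot'],2*np.degrees(np.arctan2(s['eef_rot'][1],s['eef_rot'][0])),s['joint_positions'])
snap('wrist','w6')
E
```

```text
[0.4505737  0.06286787 0.24031846] [ 3.11238454e+00 -4.26200576e-01  4.28757091e-05] -15.59482935346067 [ 0.01265388  0.20129765 -0.27583091  2.09349402  0.07240514  0.85555365
 -2.14838792]
```

View pics/w6.png

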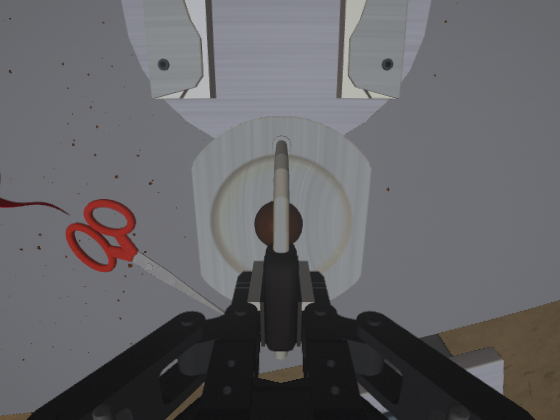

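The ball is centred at (278,224). The scissors at (130,240) lie clear below, and the mouth is straight ahead (screws (164,64), (387,64)). Now I compute the lateral alignment.

```bash
python3 - <<'E'
from h import *
s=json.load(open('pics/w6.json'));R=cv2.Rodrigues(np.array(s['r']))[0];p=np.array(s['p'])
T=lambda uv,z:(R.T@(atz('wrist',uv,z,'w6')-p)*1000).round(1)
zf=p[2]-.1613+.021
for n,uv,z in [('FL',(193,190),zf),('FR',(371,190),zf),('Ftop',(281,116),zf),('FtL',(193,165),zf),('FtR',(371,165),zf),('sL',(164,64),.058),('sR',(387,64),.058),('cL',(152,98),.058),('cR',(399,98),.058),('jL',(203,60),.058),('jR',(349,60),.058)]: print(n,T(uv,z))
H=np.array([.613,.0222,p[2]]);print('holder in tool',R.T@(H-p)*1000)
E
```

```text
FL [ 26.8 -61.1 140.3]
FR [ 26.6  60.8 140.3]
Ftop [ 75.3  -0.8 140.3]
FtL [ 44.1 -59.6 140.3]
FtR [ 43.9  59.3 140.3]
sL [111.7 -87.  182.3]
sR [111.3  77.3 182.3]
cL [ 87.7 -98.6 182.3]
cR [ 87.4  88.6 182.3]
jL [113.8 -57.8 182.3]
jR [113.6  48.9 182.3]
holder in tool [ 1.67379738e+02 -4.49478170e+00  7.50686319e-03]
```

>>> move_arm(increments="1 0.001 0.003 -0.02 0 0 0; 1 0.002 0.007 -0.06 0 0 0; 1 0.003 0.011 -0.11 0 0 0; 1 0.004 0.015 -0.17 0 0 0; 1 0.005 0.019 -0.23 0 0 0; 1 0.006 0.023 -0.29 0 0 0; 1 0.007 0.027 -0.34 0 0 0; 1 0.008 0.031 -0.375 0 0 0; 1 0.009 0.034 -0.395 0 0 0; 1 0.01 0.037 -0.405 0 0 0; 1 0.01 0.037 -0.405 0 0 0; 1 0.01 0.037 -0.405 0 0 0")

```text
time: 12.87
ee_pos: [0.4519, 0.0676, 0.1919]
eef_rot: [-3.113, 0.426, -0.001]
contact_force: [-0.0, -0.4, -3.7]
width: 0.154
gripper_force: 58.5
```

```bash
python3 - <<'E'
from h import *
st=ctrl.read_state();print(st['ee_pos'],st['eef_rot'],st['contact_force'],st['ft_torque'])
snap('wrist','w7')
s=json.load(open('pics/w7.json'));R=cv2.Rodrigues(np.array(s['r']))[0];p=np.array(s['p'])
H=np.array([.613,.0222,p[2]]);print('holder in tool',R.T@(H-p)*1000)
# screw positions predicted vs found
for q in [(-57,82,.058),(-57,-82,.058)]:
    X=np.array([.613,.0222,q[2]])+q[0]*np.array([.963,-.269,0])+q[1]*np.array([.269,.963,0]);print(proj('wrist',X,'w7'))
im=cv2.imread('pics/w7.png')
c=im[0:220,100:460]; cv2.imwrite('pics/w7c.png',cv2.resize(c,None,fx=2.2,fy=2.2,interpolation=cv2.INTER_CUBIC))
E
```

```text
[0.45191616 0.06756447 0.19192637] [-3.11254995e+00  4.25604711e-01 -8.47270598e-04] [-0.03845187 -0.35519619 -3.7053392 ] [ 0.0419728   0.04471668 -0.00666394]
holder in tool [1.67349106e+02 4.55116520e-01 8.75735261e-02]
[[1659.15104387 -692.43133307]]
[[-1125.17170186  -708.16377073]]
```

View pics/w7c.png

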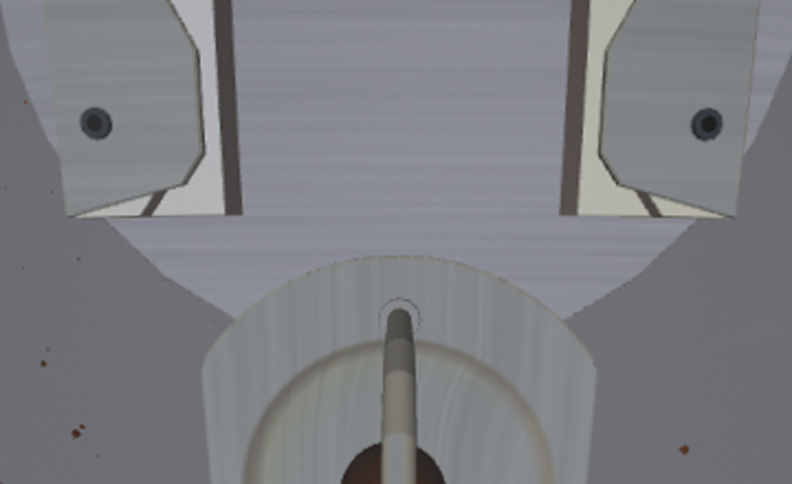

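The dish is lined up with the mouth to about 0.4 mm: holder mid column 401.5, dish 399.5, ball centred. Slide in.

>>> move_arm(increments="1 0.004 -0.002 -0.001 0 0 0; 1 0.013 -0.006 -0.002 0 0 0; 1 0.028 -0.011 -0.003 0 0 0; 1 0.047 -0.017 -0.004 0 0 0; 1 0.071 -0.024 -0.004 0 0 0; 1 0.1 -0.032 -0.004 0 0 0; 1 0.134 -0.042 -0.004 0 0 0; 1 0.168 -0.051 -0.004 0 0 0; 1 0.196 -0.059 -0.004 0 0 0; 1 0.225 -0.067 -0.004 0 0 0; 1 0.254 -0.075 -0.004 0 0 0; 1 0.283 -0.083 -0.004 0 0 0")

```text
time: 13.92
ee_pos: [0.486, 0.0574, 0.1912]
eef_rot: [3.113, -0.426, -0.0]
contact_force: [-0.6, 0.8, -3.4]
width: 0.152
gripper_force: 58.5
```

>>> move_arm(increments="1 0.029 -0.008 0 0 0 0; 1 0.058 -0.016 0 0 0 0; 1 0.087 -0.024 0 0 0 0; 1 0.116 -0.032 0 0 0 0; 1 0.144 -0.04 0 0 0 0; 1 0.173 -0.048 0 0 0 0; 1 0.202 -0.056 0 0 0 0; 1 0.231 -0.065 0 0 0 0; 1 0.26 -0.073 0 0 0 0; 1 0.289 -0.081 0 0 0 0; 1 0.318 -0.089 0 0 0 0; 1 0.347 -0.097 0 0 0 0")

```text
time: 14.92
ee_pos: [0.5277, 0.0458, 0.1912]
eef_rot: [3.113, -0.426, -0.0]
contact_force: [0.2, 0.9, -3.5]
width: 0.156
gripper_force: 58.5
```

>>> move_arm(increments="1 0.029 -0.008 0 0 0 0; 1 0.058 -0.016 0 0 0 0; 1 0.087 -0.024 0 0 0 0; 1 0.116 -0.032 0 0 0 0; 1 0.144 -0.04 0 0 0 0; 1 0.173 -0.048 0 0 0 0; 1 0.202 -0.056 0 0 0 0; 1 0.231 -0.065 0 0 0 0; 1 0.26 -0.073 0 0 0 0; 1 0.289 -0.081 0 0 0 0; 1 0.318 -0.089 0 0 0 0; 1 0.347 -0.097 0 0 0 0")

```text
time: 15.92
ee_pos: [0.5693, 0.0342, 0.1912]
eef_rot: [3.113, -0.426, -0.0]
contact_force: [0.2, -0.5, -3.1]
width: 0.152
gripper_force: 58.5
```

```bash
python3 - <<'E'
from h import *
s=ctrl.read_state();p=s['ee_pos'];d=np.array([.613,.0222])-p[:2];print(p,s['contact_force'],s['ft_torque'],'left along/lat mm',d@[963,-269],d@[269,963])
im=snap('wrist','w8')
m=((im[:,:,0].astype(int)-im[:,:,2]>12)&(im[:,:,0]<120)).astype('uint8')[150:300,200:360]
n,l,st,c=cv2.connectedComponentsWithStats(m);print([(st[i],c[i]+[200,150]) for i in range(1,n) if st[i][4]>100])
E
```

```text
[0.56932296 0.03417031 0.19121814] [ 0.16941356 -0.47705407 -3.12300069] [ 0.02537829  0.0476889  -0.04466884] left along/lat mm 45.281005377411994 0.221720618206397
[(array([ 56,  58,  18,  37, 525], dtype=int32), array([265.49142857, 226.24      ])), (array([ 89,  62,  10,  31, 217], dtype=int32), array([292.61290323, 228.18894009]))]
```

>>> move_arm(increments="1 0.01 -0.003 0 0 0 0; 1 0.029 -0.008 0 0 0 0; 1 0.058 -0.016 0 0 0 0; 1 0.087 -0.024 0 0 0 0; 1 0.116 -0.032 0 0 0 0; 1 0.144 -0.04 0 0 0 0; 1 0.173 -0.048 0 0 0 0; 1 0.202 -0.056 0 0 0 0; 1 0.231 -0.065 0 0 0 0; 1 0.255 -0.071 0 0 0 0; 1 0.274 -0.077 0 0 0 0; 1 0.289 -0.081 0 0 0 0")

```text
time: 16.97
ee_pos: [0.6039, 0.0244, 0.1912]
eef_rot: [3.113, -0.426, -0.0]
contact_force: [-0.7, -0.4, -3.3]
width: 0.153
gripper_force: 58.5
```

>>> move_arm(increments="1 0.012 -0.003 0 0 0 0; 1 0.022 -0.006 0 0 0 0; 1 0.031 -0.009 0 0 0 0; 1 0.04 -0.011 0 0 0 0; 1 0.048 -0.013 0 0 0 0; 1 0.056 -0.015 0 0 0 0; 1 0.061 -0.017 0 0 0 0; 1 0.064 -0.018 0 0 0 0; 1 0.064 -0.018 0 0 0 0; 1 0.064 -0.018 0 0 0 0")

```text
time: 17.8
ee_pos: [0.6113, 0.0224, 0.1913]
eef_rot: [3.113, -0.426, -0.0]
contact_force: [-0.2, -0.0, -4.5]
width: 0.154
gripper_force: 58.5
```

```bash
python3 - <<'E'
from h import *
s=ctrl.read_state();p=s['ee_pos'];d=np.array([.613,.0222])-p[:2];print(p,s['contact_force'],s['ft_torque'],'left along/lat mm',d@[963,-269],d@[269,963])
E
```

```text
[0.61129715 0.02238608 0.19125348] [-0.17618877 -0.02709713 -4.46130536] [0.02713377 0.02465142 0.03135871] left along/lat mm 1.6898952549176869 0.27887334741565617
```

Home by estimate. Feel for the seat's back to confirm.

>>> move_arm(increments="1 0.005 -0.001 0 0 0 0; 1 0.01 -0.003 0 0 0 0; 1 0.014 -0.004 0 0 0 0; 1 0.018 -0.005 0 0 0 0; 1 0.022 -0.006 0 0 0 0; 1 0.026 -0.007 0 0 0 0; 1 0.026 -0.007 0 0 0 0; 1 0.026 -0.007 0 0 0 0")

```text
time: 18.47
ee_pos: [0.6143, 0.0216, 0.1912]
eef_rot: [3.113, -0.426, -0.001]
contact_force: [-1.1, -0.1, -3.3]
width: 0.156
gripper_force: 58.5
```

>>> move_arm(increments="1 0.003 -0.001 0 0 0 0; 1 0.006 -0.002 0 0 0 0; 1 0.009 -0.003 0 0 0 0; 1 0.009 -0.003 0 0 0 0; 1 0.009 -0.003 0 0 0 0")

```text
time: 18.88
ee_pos: [0.6149, 0.0214, 0.1912]
eef_rot: [3.112, -0.425, -0.003]
contact_force: [-3.8, 1.0, 0.1]
width: 0.155
gripper_force: 58.9
```

```bash
python3 - <<'E'
from h import *
s=ctrl.read_state();p=s['ee_pos'];d=np.array([.613,.0222])-p[:2];print(p,s['contact_force'],s['ft_torque'],'left along/lat mm',d@[963,-269],d@[269,963])
E
```

```text
[0.61491167 0.02144002 0.19121587] [-3.79343064  1.01284103  0.13099545] [0.26819901 1.00957233 0.02965569] left along/lat mm -2.045373629991971 0.21762339705210185
```

>>> move_arm(increments="1 -0.004 0.001 0 0 0 0; 1 -0.01 0.003 0 0 0 0; 1 -0.017 0.005 0 0 0 0; 1 -0.024 0.007 0 0 0 0; 1 -0.03 0.008 0 0 0 0; 1 -0.033 0.009 0 0 0 0; 1 -0.033 0.009 0 0 0 0")

```text
time: 19.47
ee_pos: [0.6118, 0.0221, 0.1914]
eef_rot: [3.113, -0.426, 0.001]
contact_force: [0.0, 0.6, -3.0]
width: 0.152
gripper_force: 58.5
```

>>> move_arm(increments="1 0 0 0 0 0 0.005; 1 0 0 0 0 0 0.015; 1 0.001 -0.001 0 0 0 0.03; 1 0.001 -0.001 0 0 0 0.045; 1 0.001 -0.002 0 0 0 0.06; 1 0.002 -0.002 0 0 0 0.075; 1 0.002 -0.003 0 0 0 0.09; 1 0.002 -0.003 0 0 0 0.105; 1 0.003 -0.004 0 0 0 0.12; 1 0.003 -0.004 0 0 0 0.135; 1 0.003 -0.004 0 0 0 0.15; 1 0.003 -0.004 0 0 0 0.165")

```text
time: 20.47
ee_pos: [0.6121, 0.0216, 0.1913]
eef_rot: [3.117, 0.391, 0.001]
contact_force: [-0.1, 0.1, -4.1]
width: 0.155
gripper_force: 58.5
```

```bash
python3 - <<'E'
from h import *
s=ctrl.read_state();p=s['ee_pos'];d=np.array([.613,.0222])-p[:2];print(p,s['contact_force'],s['ft_torque'],'left along/lat mm',d@[963,-269],d@[269,963],2*np.degrees(np.arctan2(s['eef_rot'][1],s['eef_rot'][0])),s['joint_positions'][6])
E
```

```text
[0.61214642 0.02159228 0.19131857] [-0.05158719  0.06332286 -4.14702425] [-0.00081421 -0.0259393   0.010824  ] left along/lat mm 0.6585169196900176 0.8148453717539689 14.28747291670997 -1.6104188524503391
```

No contact; continue the turn.

>>> move_arm(increments="1 0 -0.001 0 0 0 0.015; 1 0.001 -0.001 0 0 0 0.03; 1 0.001 -0.002 0 0 0 0.045; 1 0.001 -0.002 0 0 0 0.06; 1 0.002 -0.003 0 0 0 0.075; 1 0.002 -0.003 0 0 0 0.09; 1 0.002 -0.004 0 0 0 0.105; 1 0.003 -0.004 0 0 0 0.12; 1 0.003 -0.005 0 0 0 0.135; 1 0.003 -0.005 0 0 0 0.15; 1 0.003 -0.005 0 0 0 0.165; 1 0.003 -0.005 0 0 0 0.18")

```text
time: 21.47
ee_pos: [0.6125, 0.0209, 0.1913]
eef_rot: [2.884, 1.244, 0.001]
contact_force: [0.8, -0.5, -3.5]
width: 0.16
gripper_force: 58.5
```

>>> move_arm(increments="1 0 -0.001 0 0 0 0.015; 1 0 -0.001 0 0 0 0.03; 1 0 -0.001 0 0 0 0.045; 1 0 -0.002 0 0 0 0.06; 1 0 -0.002 0 0 0 0.075; 1 0 -0.002 0 0 0 0.09; 1 0 -0.002 0 0 0 0.105; 1 0 -0.002 0 0 0 0.12; 1 0 -0.002 0 0 0 0.135; 1 0 -0.002 0 0 0 0.147; 1 0 -0.002 0 0 0 0.155; 1 0 -0.002 0 0 0 0.155")

```text
time: 22.47
ee_pos: [0.6124, 0.0206, 0.1912]
eef_rot: [2.502, 1.9, 0.0]
contact_force: [0.4, -1.1, -4.2]
width: 0.155
gripper_force: 58.5
```

```bash
python3 - <<'E'
from h import *
s=ctrl.read_state();p=s['ee_pos'];d=np.array([.613,.0222])-p[:2];print(p,s['eef_rot'],s['contact_force'],s['ft_torque'],'left along/lat mm',d@[963,-269],d@[269,963],2*np.degrees(np.arctan2(s['eef_rot'][1],s['eef_rot'][0])),s['joint_positions'][6])
im=snap('wrist','w9')
m=((im[:,:,0].astype(int)-im[:,:,2]>12)&(im[:,:,0]<120)).astype('uint8')[150:300,200:360]
n,l,st,c=cv2.connectedComponentsWithStats(m);print([(st[i],c[i]+[200,150]) for i in range(1,n) if st[i][4]>100])
E
```

```text
[0.6124282  0.0205993  0.19122458] [2.50155125e+00 1.90018753e+00 3.79645626e-04] [ 0.44553888 -1.07650588 -4.16399476] [-0.02363693 -0.05346464 -0.01107971] left along/lat mm 0.12005943002983278 1.6952870674118328 74.44087484094798 -0.697822466601684
[(array([ 57,  55,  16,  39, 455], dtype=int32), array([265.98901099, 224.72307692])), (array([ 89,  57,  12,  35, 302], dtype=int32), array([293.26821192, 224.17549669]))]
```

>>> move_arm(increments="1 -0.004 0.001 0 0 0 0; 1 -0.009 0.003 0 0 0 0; 1 -0.014 0.004 0 0 0 0; 1 -0.019 0.005 0 0 0 0; 1 -0.024 0.007 0 0 0 0; 1 -0.028 0.008 0 0 0 0; 1 -0.032 0.009 0 0 0 0; 1 -0.036 0.01 0 0 0 0; 1 -0.04 0.011 0 0 0 0; 1 -0.042 0.012 0 0 0 0; 1 -0.042 0.012 0 0 0 0; 1 -0.042 0.012 0 0 0 0")

```text
time: 23.52
ee_pos: [0.6073, 0.0223, 0.1913]
eef_rot: [2.502, 1.9, 0.0]
contact_force: [0.6, -0.3, -3.5]
width: 0.156
gripper_force: 58.5
```

>>> move_arm(increments="1 -0.003 0.001 0 0 0 0; 1 -0.006 0.002 0 0 0 0; 1 -0.009 0.003 0 0 0 0; 1 -0.01 0.003 0 0 0 0; 1 -0.01 0.003 0 0 0 0; 1 -0.01 0.003 0 0 0 0")

```text
time: 24.02
ee_pos: [0.6061, 0.0227, 0.1913]
eef_rot: [2.502, 1.9, 0.0]
contact_force: [0.9, 0.8, -3.5]
width: 0.152
gripper_force: 58.5
```

```bash
python3 - <<'E'
from h import *
s=ctrl.read_state();p=s['ee_pos'];d=np.array([.613,.0222])-p[:2];print(p,s['eef_rot'],s['contact_force'],s['ft_torque'],'left along/lat mm',d@[963,-269],d@[269,963])
E
```

```text
[0.60608147 0.02265022 0.1912781 ] [2.50187510e+00 1.89981146e+00 1.56070674e-04] [ 0.85422206  0.76481922 -3.49739501] [-0.05042313 -0.00277245  0.00397423] left along/lat mm 6.783649674350394 1.4275233224209762
```

>>> move_arm(increments="1 -0.003 0.001 0 0 0 0; 1 -0.006 0.002 0 0 0 0; 1 -0.008 0.002 0 0 0 0; 1 -0.008 0.002 0 0 0 0; 1 -0.008 0.002 0 0 0 0")

```text
time: 24.43
ee_pos: [0.6052, 0.0228, 0.1913]
eef_rot: [2.502, 1.9, 0.0]
contact_force: [0.3, -1.1, -3.9]
width: 0.152
gripper_force: 58.5
```

>>> move_arm(increments="1 -0.003 0.001 0 0 0 0; 1 -0.006 0.002 0 0 0 0; 1 -0.006 0.002 0 0 0 0; 1 -0.006 0.002 0 0 0 0")

```text
time: 24.77
ee_pos: [0.6046, 0.0229, 0.1914]
eef_rot: [2.502, 1.899, 0.001]
contact_force: [0.8, -1.0, -4.2]
width: 0.157
gripper_force: 58.6
```

>>> move_arm(increments="1 -0.003 0.001 0 0 0 0; 1 -0.006 0.002 0 0 0 0; 1 -0.008 0.002 0 0 0 0; 1 -0.008 0.002 0 0 0 0; 1 -0.008 0.002 0 0 0 0")

```text
time: 25.18
ee_pos: [0.6039, 0.0231, 0.1915]
eef_rot: [2.501, 1.899, 0.001]
contact_force: [2.5, -2.2, -3.4]
width: 0.157
gripper_force: 58.8
```

```bash
python3 - <<'E'
from h import *
s=ctrl.read_state();p=s['ee_pos'];d=np.array([.613,.0222])-p[:2];print(p,s['eef_rot'],s['contact_force'],s['ft_torque'],'left along/lat mm',d@[963,-269],d@[269,963])
im=snap('side','s9');cv2.imwrite('pics/s9c.png',cv2.resize(im[160:260,235:355,::-1],None,fx=5,fy=5,interpolation=cv2.INTER_CUBIC))
E
```

```text
[0.60389744 0.02308423 0.19146943] [2.50140242e+00 1.89889395e+00 1.40433465e-03] [ 2.45488234 -2.22139241 -3.43029702] [-0.80506748 -0.97840943 -0.09268822] left along/lat mm 9.00362052751483 1.5970754730361936
```

View pics/s9c.png

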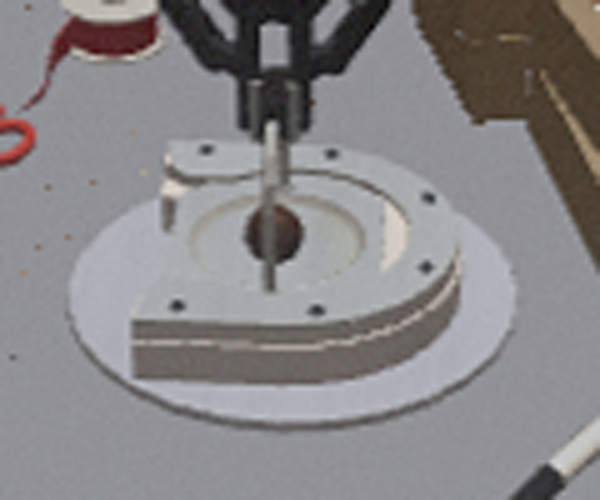

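The side view shows the dish locked under the lips: ball in the middle at (273,235), handle crosswise, gap only at the back (395,235). It has begun to bear on the jaws. One slightly firmer draw.

>>> move_arm(increments="1 -0.002 0.001 0 0 0 0; 1 -0.004 0.001 0 0 0 0; 1 -0.006 0.002 0 0 0 0; 1 -0.006 0.002 0 0 0 0; 1 -0.006 0.002 0 0 0 0; 1 -0.006 0.002 0 0 0 0")

```text
time: 25.73
ee_pos: [0.6035, 0.0232, 0.1916]
eef_rot: [2.501, 1.898, 0.002]
contact_force: [4.5, -3.0, -3.1]
width: 0.155
gripper_force: 58.9
```

```bash
python3 - <<'E'
from h import *
s=ctrl.read_state();p=s['ee_pos'];d=np.array([.613,.0222])-p[:2];print(p,s['eef_rot'],s['contact_force'],s['ft_torque'],'left along/lat mm',d@[963,-269],d@[269,963])
im=snap('wrist','w10')
m=((im[:,:,0].astype(int)-im[:,:,2]>12)&(im[:,:,0]<120)).astype('uint8')[150:300,200:360]
n,l,st,c=cv2.connectedComponentsWithStats(m);print([(st[i],c[i]+[200,150]) for i in range(1,n) if st[i][4]>100])
E
```

```text
[0.60348414 0.02323855 0.19160889] [2.50104170e+00 1.89849364e+00 2.39058175e-03] [ 4.52566568 -3.03028574 -3.07887664] [-0.96094792 -1.2169793  -0.15283326] left along/lat mm 9.443139894424933 1.559637681691186
[(array([ 59,  56,  15,  38, 421], dtype=int32), array([266.73159145, 224.89073634])), (array([ 89,  57,  13,  36, 316], dtype=int32), array([293.83860759, 224.82594937]))]
```

```bash
python3 -c "
from h import *
print(ctrl.finish_job())"
```

```text
the job is handed in; nothing more can be done
None
```

The job is handed in: the dish went fully home, was turned a quarter turn and drawn back until it bore on the jaws at about 5 N, with the gripper still holding it and the ball in the middle; it started bearing about 8 mm from my estimate of home, not the stated 6 mm.

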